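# Open the grip air valve behind its guard with the bent rod

### The arm

A 6-joint arm with a two-finger parallel gripper is mounted at the origin on the work surface. World frame = base frame: x ahead of the robot, y to its left, z up, the work surface at z = 0. Lengths are in m, angles in rad, forces in N, time in s.
With the tool pointing down it reaches from about 0.35 to 0.85 m from the base axis. Payload 8.1 kg.
Tool frame: the origin (TCP) lies between the finger pads; the fingertips stand 11 mm ahead of it and the grasp point (between the pads) lies 8 mm behind it (robot.tips_ahead is the distance from the TCP to the fingertips, in m); z points along the fingers, y is the line along which they close (so a half turn about z gives the same grasp; the last joint's range is limited). The gripper opens to 93 mm and grips with 3 to 60 N. Pads are 15 mm wide; open, the fingers measure 128 mm over their backs; the gripper's body (75 mm by 188 mm) begins 65 mm behind the grasp point.
Start: joints at [-1.368, 0.13, 1.488, -0, 1.523, -0.085], TCP at [0.17, -0.575, 0.23] pointing down, gripper open.
Joint ranges: [-2.96, 2.96], [-0.89, 2.26], [0.02, 2.5], [-1.34, 4.48], [0, 2.73], [-2.66, 2.66]. Speed limits (rad/s): [2.39, 2.39, 2.79, 3.14, 3.14, 3.14].

### API

Orientations are given as a rotation vector (axis times angle).
In Python, from plant import robot gives the robot as it stands. The module is installed in compiled form; this text tells all that it offers.
- The arm moves only by the tool move_arm, never from a script. Its argument "deltas" is one flat list of numbers, 7 for each row, row after row: the shift along the tool's x, y, z in m, then the turn, a rotation vector about the tool's x, y, z in rad, then the opening, from 0 (shut) to 1 (fully open). A call has 1 to 12 rows; each row is the pose to reach, as a shift and turn from the pose commanded when the call began, along the tool's axes at that moment; what a row does not reach only later rows make up. A row lasts 1/8 s, in which the tool goes at most 62.5 mm and 10.7 degrees, less where a joint would pass 70% of its speed; a pose out of reach is approached as far as the arm can. A call with a gripper value outside its range is refused whole. The fingers move at their own pace and stop on an object; "squeeze" is the grip in N (left out, the last holds). Time passes only in rows, so rows that repeat a pose let the fingers close. It gives the time, the measured TCP pose, the force, the opening and the grip force at its end, in the units of the state.
- robot.read_state(): the state, without advancing time (a new reading comes with each control period).
- robot.read_camera(name): name is "scene" or "top"; returns (picture, depth): 420x560x3 uint8, red, green, blue; 420x560 float32, m along the optical axis (not along the pixel's ray), 0 where there is no reading.
- robot.camera_model(name): a dict with "K" (3x3 intrinsics, pixels), "R" (3x3) and "t" (3): a world point X has camera coordinates R X + t. Camera axes: x right, y down, z forward; pixel columns grow to the right and rows downward; lengths in m; the calibration is good to about 2 mm. A picture is of the moment at which its call begins. camera_model takes no time and is no camera call.
- robot.close_job(): hands the job in; it is judged then, once.
Trained networks look in the newest picture that a camera, given by its name, has taken for a name from the list of things; names that differ only in an ending like _2 or _b are one class to them, and where a whole thing is asked for, a point or a joint stands for the part that bears it (a point fixed in the world has none). Each returns a list of dicts, best first, with "confidence" (0 to 1); they miss things now and then, are a little off and sometimes report something else, mostly with a low value. They report only what shows in the picture. A call takes as long as a camera call. They do not tell look-alikes from the thing itself.
- robot.recognise(camera, label): "uv" ([column, row] in pixels, amid what is visible of it).
The state is a dict: "t": time; "q": joint angles; "dq": joint speeds; "joint_torque": joint torques, N m; "tool_pos": TCP position; "orientation": TCP orientation; "force": force on the tool from outside, world axes, zero at the start; "wrist_torque": the same for the moment, N m; "opening": finger opening in m; "gripper_force": force on a finger pad.
Only numpy, scipy, OpenCV 4.12 (cv2) and the standard library are available. Lean on these libraries where they do the work, as an engineer would, in place of code of your own. Each camera call takes 0.05 s, during which the arm holds its last target. There are 200 camera calls.

### The job

Turn on the air for the tester's grips: take the bent rod from its rest, reach over the guard of the air control unit and use the rod's down-turned end to push the slide lever behind the guard to the left until it is fully home. Feel it onto its stop and keep it pressed there steadily with about 9 N for one second, never pushing the lever with more than 18 N, then lay the rod back in its rest as it was and let go. Do not touch the lever with the gripper, do not lean the rod on the guard, and leave the other things where they stand.

Things in the scene. Friction and masses are not known exactly. Their poses are not given: they have to be found in the camera images.
- unit: Air control unit, fixed: black case 160 x 240 x 30 mm (x, y, z; front edge 10 mm before the origin), stepped up to 65 mm high from 75 mm behind the guard on. Origin on the table under the middle of the guard; x points across the guard, away from the robot, y along the guard to the left, z up. Turned by up to 0.3 rad.
- guard: Upright aluminium sheet on the unit, 5 mm thick and 240 mm long along the unit's y, its rounded 8 mm top edge reaching 119 mm above the table. Its origin and axes are those of the unit (on the table, under the middle of the sheet).
- stalk: Upright black tab of the slide lever, 18 x 10 mm (x, y), from 40 to 87 mm above the table, 40 mm behind the guard's mid-plane, in the channel between guard and step. It slides along the unit's y over a grey cover plate (36 mm above the table); nothing else in the channel is higher than 41 mm. Origin on its centre line, 30 mm above the table; axes as the unit's. It starts 37 mm right to 7 mm left of the unit's middle.
- lever_face (a point): Middle of the right (-y) face of the lever's tab, 70 mm above the table, where the rod should push. The lever drags with 2.5 N and stays where left. Its left stop, hidden under the cover and adjustable, lies anywhere between 13 and 37 mm left (+y) of the unit's middle, so it can only be felt: from there a stiff buffer gives 1 mm for each 5 N (at most 5 mm) and springs back with the lever when released.
- rest: Fixed rod rest: dark plate 120 x 70 x 12 mm (x, y, z) with two upright forks 39 mm before and behind the middle (8 mm thick along x), each with an open 90 degree V notch 40 mm wide at the mouth, tops 138 mm above the table. The rod's steel lies in the notches, its centre line 125 mm above the table. Origin on the table under the plate's middle; x along the rod.
- rod: Bent rod, 0.22 kg: flat-sided wooden grip 50 x 20 x 28 mm (x, y, z) on a 10 mm round steel rod running along x from 65 mm behind to 95 mm ahead of the grip's centre, there bent down; its round end is 85 mm below the grip's centre line. Origin at the grip's centre; x towards the bend, z up. It starts in the rest, aligned with it, grip midway between the forks (7 to 13 mm free at each end), bend down.
- rod_tip (a point): Centre of the rounded lower end of the bend: 95 mm ahead of and 80 mm below the rod's origin; the end is a ball of 5 mm radius.
- weight: Bystander: steel check weight 44 mm across and 62 mm tall, origin under its centre.
- adapter: Bystander: aluminium flanged adapter 50 mm across and 55 mm tall, origin under its centre.
- mug: Bystander: white mug 76 mm across and 85 mm tall, origin under its centre.
Things that resemble listed ones, but are neither listed nor needed, are in the scene too. What is shaped like the rest but orange is not meant.

How it is judged:
By the outcome, as a careful person would: the job done as asked, in the order asked, and still so for the second after the job is handed in, with the robot touching nothing.
It also fails if it takes over 66 s, if anything falls off the work surface, if the arm or the gripper's body presses on something with over 40 N, if the wrist force passes 120 N, or if a joint passes its speed limit or range.

## Working session

There is one attempt and no reset: what is moved stays moved. The work goes in short steps, Python scripts to look and compute and a tool call to move; the robot and the scene stay as the last step left them, time stands still between calls to the robot, and variables do not carry over. Pictures are saved under pics/ and viewed, at most 10 in all, crops included, and the job is handed in when it is done.

Besides the shell and the picture viewer there is one more tool, called after "Request:" by a JSON object that holds its "method" and its "body", one argument or row to a line. move_arm: Moves the arm, as the interface text tells. Its arguments: {"type":"object","properties":{"deltas":{"type":"array","items":{"type":"number"}},"squeeze":{"type":"number"}},"required":["deltas"]}

```bash
mkdir -p pics
cat > h.py <<'E'
import numpy as np, cv2
from plant import robot
from scipy.spatial.transform import Rotation as R
def snap(cam,name):
    im,d=robot.read_camera(cam); np.savez(f'{cam}.npz',im=im,d=d)
    cv2.imwrite(f'pics/{name}.png',im[:,:,::-1]); return im,d
def world(cam,d):
    m=robot.camera_model(cam);K=np.array(m['K']);v,u=np.mgrid[:d.shape[0],:d.shape[1]]
    c=np.stack([(u-K[0,2])/K[0,0]*d,(v-K[1,2])/K[1,1]*d,d],-1)
    return (c-np.array(m['t']))@np.array(m['R'])
def px(cam,X):
    m=robot.camera_model(cam);c=np.array(m['R'])@X+m['t'];p=np.array(m['K'])@c;return p[:2]/p[2]
E
python3 - <<'E'
from h import *
a,_=snap('scene','s0');b,_=snap('top','t0')
for c in ('scene','top'):
    m=robot.camera_model(c);print(c,np.round(m['K'],1).tolist(),np.round(-np.array(m['R']).T@m['t'],3),np.round(m['R'],2).tolist())
    for l in ('rod','rest','stalk','unit'):
        print(l,[(np.round(x['uv']).tolist(),round(x['confidence'],2)) for x in robot.recognise(c,l)])
print(robot.read_state())
E
```

```text
scene [[517.4, 0.0, 270.7], [0.0, 517.4, 219.2], [0.0, 0.0, 1.0]] [1.224 0.752 0.998] [[-0.72, 0.7, 0.02], [0.46, 0.49, -0.74], [-0.53, -0.52, -0.67]]
rod [([200.0, 164.0], 0.79)]
rest [([242.0, 172.0], 0.95), ([203.0, 192.0], 0.72)]
stalk [([253.0, 258.0], 0.46)]
unit [([253.0, 268.0], 0.73)]
top [[508.1, 0.0, 286.1], [0.0, 508.1, 209.9], [0.0, 0.0, 1.0]] [0.318 0.057 1.415] [[0.0, -1.0, 0.02], [-0.98, -0.01, -0.18], [0.18, -0.02, -0.98]]
rod [([399.0, 219.0], 0.61)]
rest [([381.0, 231.0], 0.96), ([390.0, 292.0], 0.76)]
stalk []
unit [([264.0, 183.0], 0.78)]
{'t': 0.5, 'q': array([-1.36841576e+00,  1.30415387e-01,  1.48825701e+00,  8.25242902e-06,
        1.52296257e+00, -8.54157614e-02]), 'dq': array([-0.00084201,  0.00015441, -0.00078515,  0.00090015, -0.00201723,
       -0.000448  ]), 'joint_torque': array([-2.21429364e-03, -5.59178102e+01, -4.91572881e+01,  7.67511455e-02,
        2.43290083e-02, -3.48267633e-05]), 'tool_pos': array([ 0.1703174 , -0.57530979,  0.22959467]), 'orientation': array([-3.10908057e+00, -4.50504146e-01, -9.04062530e-06]), 'force': array([-0.29957797, -0.44210951,  0.09258981]), 'wrist_torque': array([ 0.0467617 , -0.009221  ,  0.01127825]), 'gripper_force': 0.0, 'opening': 0.09309474824585771}
```

View pics/s0.png

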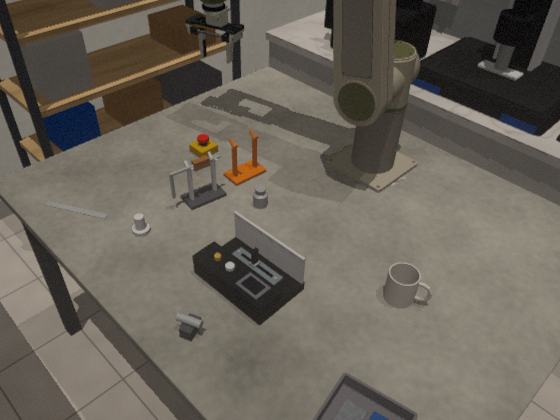

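View pics/t0.png

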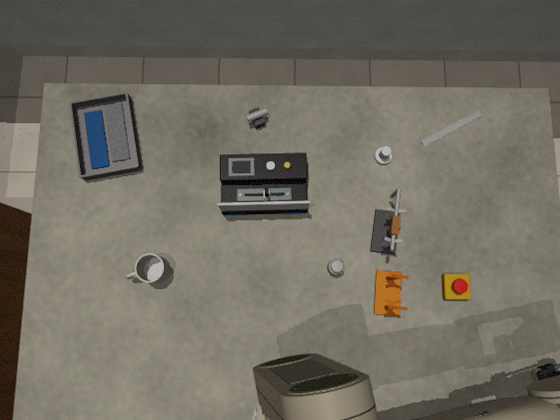

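The grey-dark rest holding the rod is at scene (203,192), top (383,232). The look-alike is the orange rest at scene (245,172), top (388,292). The unit is at scene (250,270), top (264,183), with the stalk near scene (255,255). By the description I choose the dark rest, and I'll check it in a crop and measure it.

Run:
```python
from h import *
P={};C={}
for c in('scene','top'):
    z=np.load(c+'.npz');w=world(c,z['d']);ok=z['d']>0;P[c]=w;C[c]=z['im']
a=cv2.resize(C['scene'][130:320,150:320],None,fx=3,fy=3,interpolation=cv2.INTER_CUBIC)
b=cv2.resize(C['top'][140:270,210:430],None,fx=0,dsize=(280,165)) 
cv2.imwrite('pics/crop.png',a[:,:,::-1])
def box(c,x0,x1,y0,y1,z0,z1):
    w=P[c];z=np.load(c+'.npz')['d'];m=(z>0)&(w[...,0]>x0)&(w[...,0]<x1)&(w[...,1]>y0)&(w[...,1]<y1)&(w[...,2]>z0)&(w[...,2]<z1);return w[m],C[c][m]
def rep(n,p):
    if len(p)<4:print(n,len(p));return
    r=cv2.minAreaRect(p[:,:2].astype(np.float32));print(n,len(p),np.round(r[0],4),np.round(r[1],4),round(r[2],2),'zmed',np.round(np.median(p[:,2]),4))
for c in P:
    # rough unit/rest positions from top pixels
    print(c,'unit c',P['top'][183,264],'rest c',P['top'][231,376],'rod',P['top'][225,396])
    u0=P['top'][183,264];g=(u0[0]-.2,u0[0]+.2,u0[1]-.18,u0[1]+.18)
    rep('guardtop',box(c,*g,.100,.13)[0]);rep('step',box(c,*g,.058,.072)[0]);rep('stalk',box(c,*g,.078,.095)[0]); rep('all',box(c,*g,.02,.13)[0])
    r0=P['top'][231,376];g=(r0[0]-.1,r0[0]+.12,r0[1]-.1,r0[1]+.06)
    p,col=box(c,*g,.007,.02);rep('plate',p)
    p,col=box(c,*g,.11,.16);rep('rodhigh',p);br=col.astype(int);wood=(br[:,0]-br[:,2]>35);rep('wood',p[wood])
    rep('table',box(c,r0[0]-.3,r0[0]+.3,r0[1]-.3,r0[1]+.3,-.02,.006)[0])
```

```text
Traceback (most recent call last):
cv2.error: OpenCV(4.12.0) :-1: error: (-5:Bad argument) in function 'resize'
> Overload resolution failed:
>  - argument for resize() given by name ('dsize') and position (2)
>  - argument for resize() given by name ('dsize') and position (2)
```

```bash
cat > m.py <<'E'
from h import *
P={};C={};D={}
for c in('scene','top'):
    z=np.load(c+'.npz');D[c]=z['d'];P[c]=world(c,z['d']);C[c]=z['im']
def box(c,x0,x1,y0,y1,z0,z1):
    w=P[c];m=(D[c]>0)&(w[...,0]>x0)&(w[...,0]<x1)&(w[...,1]>y0)&(w[...,1]<y1)&(w[...,2]>z0)&(w[...,2]<z1);return w[m],C[c][m]
def rep(n,p):
    if len(p)<4:print(n,len(p));return
    r=cv2.minAreaRect(p[:,:2].astype(np.float32));print(n,len(p),np.round(r[0],4),np.round(r[1],4),round(r[2],2),'zmed',np.round(np.median(p[:,2]),4))
E
python3 - <<'E'
from m import *
cv2.imwrite('pics/crop.png',cv2.resize(C['scene'][130:320,150:320],None,fx=3,fy=3,interpolation=cv2.INTER_CUBIC)[:,:,::-1])
print('unit c',P['top'][183,264],'rest c',P['top'][231,376],'rod',P['top'][225,396])
for c in P:
    print(c)
    u0=P['top'][183,264];g=(u0[0]-.2,u0[0]+.2,u0[1]-.18,u0[1]+.18)
    rep('guardtop',box(c,*g,.100,.13)[0]);rep('step',box(c,*g,.058,.072)[0]);rep('stalk',box(c,*g,.078,.095)[0]); rep('all',box(c,*g,.02,.13)[0])
    r0=P['top'][231,376];g=(r0[0]-.1,r0[0]+.12,r0[1]-.1,r0[1]+.06)
    p,col=box(c,*g,.007,.02);rep('plate',p)
    p,col=box(c,*g,.11,.16);rep('rodhigh',p);br=col.astype(int);wood=(br[:,0]-br[:,2]>35);rep('wood',p[wood])
    rep('table',box(c,r0[0]-.3,r0[0]+.3,r0[1]-.3,r0[1]+.3,-.02,.006)[0])
E
```

```text
unit c [0.64413298 0.0949381  0.0280353 ] rest c [ 0.5127636  -0.21919505  0.00994396] rod [ 0.51081308 -0.24579735  0.13752823]
scene
guardtop 525 [0.5724 0.0963] [0.0123 0.2411] 1.75 zmed 0.114
step 2597 [0.6462 0.0987] [0.1543 0.2429] 2.0 zmed 0.0655
stalk 392 [0.63   0.0968] [0.1221 0.2424] 1.93 zmed 0.086
all 6803 [0.7039 0.1016] [0.2829 0.2446] 2.45 zmed 0.0631
plate 562 [ 0.5267 -0.2411] [0.0748 0.1805] 81.69 zmed 0.0121
rodhigh 425 [ 0.5318 -0.2436] [0.0513 0.1632] 78.07 zmed 0.129
wood 176 [ 0.5071 -0.2402] [0.0666 0.0255] 2.59 zmed 0.1341
table 19988 [ 0.5127 -0.2192] [0.6    0.5998] 90.0 zmed 0.0003
top
guardtop 331 [0.5719 0.0927] [0.0097 0.2377] 1.94 zmed 0.1171
step 2282 [0.6454 0.095 ] [0.154  0.2395] 1.85 zmed 0.0653
stalk 155 [0.6301 0.0946] [0.1241 0.2397] 1.49 zmed 0.0855
all 5368 [0.7021 0.0972] [0.2847 0.2401] 1.89 zmed 0.0616
plate 688 [ 0.5169 -0.2386] [0.1399 0.1922] 84.8 zmed 0.0119
rodhigh 466 [ 0.5298 -0.2478] [0.0454 0.1628] 80.8 zmed 0.132
wood 178 [ 0.5123 -0.2446] [0.0208 0.0493] 81.76 zmed 0.1383
table 37984 [ 0.5128 -0.2192] [0.5999 0.6   ] 90.0 zmed 0.0
```

View pics/crop.png

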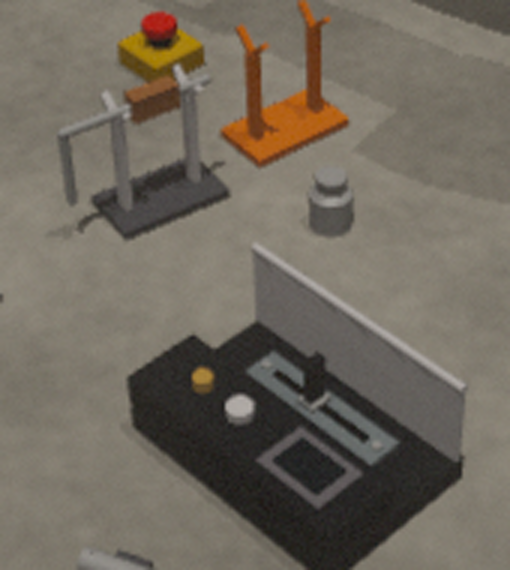

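The crop shows the rod (wooden grip, bend pointing away from the robot) lying in the dark rest. The orange one is empty, and the stalk is mid-channel behind the guard. Next is the fine fit.

```bash
cat >> h.py <<'E'
def down(yaw): # tool z down, tool x along yaw
    return R.from_matrix(np.array([[np.cos(yaw),np.sin(yaw),0],[np.sin(yaw),-np.cos(yaw),0],[0,0,-1]]).reshape(3,3))
def go(pos,yaw,s=None):
    """delta in tool axes from the measured pose to TCP pos, tool x at yaw"""
    s=s or robot.read_state();o=R.from_rotvec(s['orientation'])
    print('t',round(s['t'],2),'d',np.round(o.inv().apply(np.array(pos)-s['tool_pos']),4),'rot',np.round((o.inv()*down(yaw)).as_rotvec(),4))
E
python3 - <<'E'
from m import *
o=R.from_rotvec(robot.read_state()['orientation']).as_matrix();print('tool x',o[:,0].round(3),'y',o[:,1].round(3))
for c in P:
    print(c)
    g=box(c,.5,.65,-.05,.24,.108,.125)[0];gy=g[:,1];k=np.polyfit(gy,g[:,0],1);print('guard x=%.4f at y=%.4f yaw %.4f'%(np.polyval(k,.5*(gy.min()+gy.max())),.5*(gy.min()+gy.max()),-np.arctan(k[0])), gy.min().round(4),gy.max().round(4))
    O=np.array([.572,.0945]);yaw=.033;M=np.array([[np.cos(yaw),np.sin(yaw)],[-np.sin(yaw),np.cos(yaw)]])
    for z0,z1 in((.05,.08),(.08,.093)):
        p=box(c,.58,.66,.02,.18,z0,z1)[0];q=(p[:,:2]-O)@M.T;m=(q[:,0]>.028)&(q[:,0]<.056)&(abs(q[:,1])<.07);q=q[m];print('stalk',z0,len(q),q.min(0).round(4) if len(q) else 0,q.max(0).round(4) if len(q) else 0,np.median(q,0).round(4) if len(q) else 0)
    p,col=box(c,.40,.66,-.34,-.15,.10,.16);col=col.astype(int);w=col[:,0]-col[:,2]>35
    q=p[w&(p[:,2]>.130)];a=cv2.minAreaRect(q[:,:2].astype(np.float32));print('wood',np.round(a[0],4),np.round(a[1],4),a[2],'z',np.percentile(q[:,2],[10,90]).round(4))
    s=p[~w&(p[:,2]>.122)&(p[:,2]<.1345)];l=cv2.fitLine(s[:,:2].astype(np.float32),cv2.DIST_HUBER,0,.002,.001).ravel();print('steel dir',np.arctan(l[1]/l[0]).round(4),'pt',l[2:].round(4),'x range',s[:,0].min(),s[:,0].max())
    b=box(c,.55,.68,-.34,-.2,.045,.10)[0];print('bend',len(b),np.median(b,0).round(4),b.min(0).round(3),b.max(0).round(3))
E
```

```text
tool x [0.959 0.284 0.   ] y [ 0.284 -0.959 -0.   ]
scene
guard x=0.5733 at y=0.0962 yaw 0.0299 -0.0242 0.2165
stalk 0.05 59 [ 0.0315 -0.0101] [0.0506 0.0024] [ 0.0448 -0.0019]
stalk 0.08 31 [ 0.0331 -0.0105] [0.0498 0.0004] [ 0.04   -0.0035]
wood [ 0.5132 -0.2405] [0.0236 0.0527] 84.22794342041016 z [0.1323 0.1412]
steel dir -0.1242 pt [ 0.5414 -0.2442] x range 0.45071701071191655 0.6133693237295644
bend 123 [ 0.5572 -0.2508  0.0751] [ 0.55  -0.262  0.046] [ 0.614 -0.233  0.1  ]
top
guard x=0.5713 at y=0.0930 yaw 0.0307 -0.0254 0.2114
stalk 0.05 8 [ 0.0297 -0.0129] [ 0.0315 -0.0045] [ 0.0312 -0.0099]
stalk 0.08 28 [ 0.0294 -0.0135] [ 0.0474 -0.0052] [ 0.0388 -0.0082]
wood [ 0.5123 -0.2447] [0.0208 0.0493] 82.01702117919922 z [0.1349 0.142 ]
steel dir -0.1386 pt [ 0.515  -0.2449] x range 0.44985808610813866 0.6106351817396886
bend 36 [ 0.603  -0.255   0.0711] [ 0.55  -0.263  0.047] [ 0.611 -0.242  0.1  ]
```

Run:
```python
from h import *
go([.525,-.2445,.20],-.135)
```

```text
t 0.5 d [ 0.434  -0.2165  0.0296] rot [-0.     -0.      0.4228]
```

Request:
{"method": "move_arm", "body": {
  "deltas": [0.05, -0.025, 0, 0, 0, 0.05, 1, 0.1, -0.05, 0, 0, 0, 0.1, 1, 0.15, -0.075, 0, 0, 0, 0.15, 1, 0.2, -0.1, 0, 0, 0, 0.2, 1, 0.25, -0.125, 0, 0, 0, 0.25, 1, 0.3, -0.15, 0, 0, 0, 0.3, 1, 0.35, -0.175, 0.01, 0, 0, 0.36, 1, 0.4, -0.2, 0.02, 0, 0, 0.423, 1, 0.434, -0.2165, 0.03, 0, 0, 0.423, 1, 0.434, -0.2165, 0.03, 0, 0, 0.423, 1],
  "squeeze": 60
}}

```text
t: 1.75
tool_pos: [0.526, -0.2421, 0.1984]
orientation: [-3.134, 0.206, 0.002]
force: [-0.6, -0.0, -0.1]
opening: 0.0931
gripper_force: 0.0
```

Run:
```python
from h import *
go([.525,-.2445,.117],-.135)
print(robot.read_state()['force'])
```

```text
t 1.75 d [-0.0006  0.0026  0.0814] rot [-0.0011  0.0015  0.0036]
[-0.57540383 -0.03572456 -0.052564  ]
```

Request:
{"method": "move_arm", "body": {
  "deltas": [0, 0, 0.03, 0, 0, 0, 1, 0, 0, 0.06, 0, 0, 0, 1, 0, 0, 0.082, 0, 0, 0, 0.6, 0, 0, 0.082, 0, 0, 0, 0.4, 0, 0, 0.082, 0, 0, 0, 0.35, 0, 0, 0.082, 0, 0, 0, 0.35],
  "squeeze": 5
}}

```text
t: 2.5
tool_pos: [0.5258, -0.2453, 0.1194]
orientation: [3.133, -0.213, 0.004]
force: [0.5, -0.3, -0.3]
opening: 0.0578
gripper_force: 0.0
```

Run:
```python
from m import *
s=robot.read_state();print(s['tool_pos'],s['orientation'],s['opening'],s['force'])
im,d=snap('scene','s1');snap('top','t1')
u,v=map(int,px('scene',s['tool_pos']));a=im[v-55:v+45,u-60:u+60]
im,d=robot.read_camera('top');u,v=map(int,px('top',s['tool_pos']));b=im[v-50:v+50,u-60:u+60]
cv2.imwrite('pics/g1.png',np.hstack([cv2.resize(x,(396,330),interpolation=cv2.INTER_CUBIC) for x in(a,b)])[:,:,::-1])
```

```text
[ 0.52581311 -0.24534906  0.11942836] [ 3.13315175 -0.21261323  0.00376202] 0.05781568180884088 [ 0.4924715  -0.25069926 -0.3359673 ]
```

View pics/g1.png

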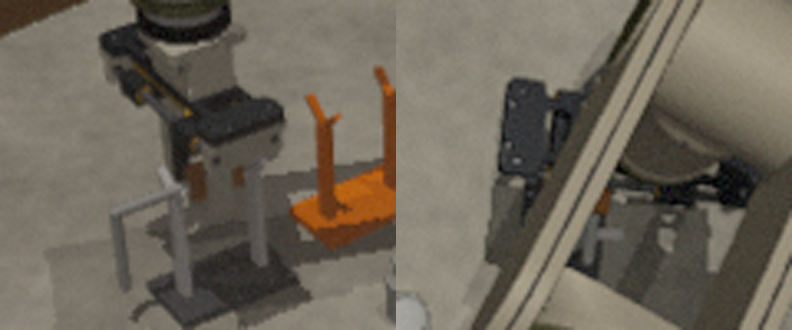

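The fingers straddle the wooden grip between the two forks. I'll close gently first.

Request:
{"method": "move_arm", "body": {
  "deltas": [0, 0, 0.001, 0, 0, 0, 0.25, 0, 0, 0.001, 0, 0, 0, 0.15, 0, 0, 0.001, 0, 0, 0, 0.15, 0, 0, 0.001, 0, 0, 0, 0.1, 0, 0, 0.001, 0, 0, 0, 0.1, 0, 0, 0.001, 0, 0, 0, 0.1],
  "squeeze": 4
}}

```text
t: 3.4
tool_pos: [0.525, -0.2445, 0.1166]
orientation: [3.134, -0.212, -0.0]
force: [-0.7, 0.5, -0.2]
opening: 0.0202
gripper_force: 4.0
```

Run:
```python
from h import *
go([.525,-.2445,.117],-.135)
s=robot.read_state();print(s['force'],s['wrist_torque'],s['opening'],s['gripper_force'])
```

```text
t 3.4 d [ 0.     -0.     -0.0004] rot [ 0.      0.0001 -0.0002]
[-0.74695045  0.54714923 -0.2312018 ] [-0.04751268  0.02655125 -0.03473224] 0.020227410258301423 3.992675095796585
```

Request:
{"method": "move_arm", "body": {
  "deltas": [0, 0, 0, 0, 0, 0, 0, 0, 0, 0, 0, 0, 0, 0, 0, 0, 0, 0, 0, 0, 0, 0, 0, -0.01, 0, 0, 0, 0, 0, 0, -0.04, 0, 0, 0, 0, 0, 0, -0.08, 0, 0, 0, 0, 0, 0, -0.12, 0, 0, 0, 0, 0, 0, -0.14, 0, 0, 0, 0, 0, 0, -0.14, 0, 0, 0, 0, 0, 0, -0.14, 0, 0, 0, 0],
  "squeeze": 60
}}

```text
t: 4.65
tool_pos: [0.5243, -0.2441, 0.2546]
orientation: [-3.133, 0.212, 0.004]
force: [-0.5, -0.5, -2.4]
opening: 0.0197
gripper_force: 59.9
```

```bash
cat > tip.py <<'E'
from m import *
s=robot.read_state();o=R.from_rotvec(s['orientation']);T=s['tool_pos']
print('t',s['t'],'F',s['force'],'grip',s['gripper_force'],s['opening'])
# expected tip: tool x +0.083, tool z (rod origin 8 mm behind TCP) +0.072
tip=T+o.apply([.083,0,.072]);print('expected tip',tip.round(4))
for c in('scene','top'):
    im,d=snap(c,'x_'+c);w=world(c,d);m=(d>0)&(np.linalg.norm(w[...,:2]-tip[:2],axis=-1)<.02)&(abs(w[...,2]-tip[2]-.02)<.025)
    q=w[m];print(c,len(q), np.median(q,0).round(4) if len(q) else '', (q.min(0).round(4),q.max(0).round(4)) if len(q) else '')
E
python3 - <<'E'
exec(open('tip.py').read())
O=np.array([.5723,.0946]);yaw=.030;U=np.array([[np.cos(yaw),-np.sin(yaw)],[np.sin(yaw),np.cos(yaw)]])
# tip target in unit frame: x=.040, y = face(-.012)-5mm radius-18mm clearance
for y,h in((-.035,.26),(-.035,.150)):
    t=O+U@[.040-.083,y];go([t[0],t[1],h-.008],yaw)
E
```

```text
t 4.65 F [-0.53774879 -0.5391766  -2.41473221] grip 59.93769407272339 0.019730771942626697
expected tip [ 0.6064 -0.2552  0.1823]
scene 54 [ 0.6086 -0.252   0.2045] (array([ 0.601 , -0.2589,  0.1829]), array([ 0.6128, -0.2459,  0.2269]))
top 20 [ 0.6032 -0.2536  0.2075] (array([ 0.6011, -0.2603,  0.185 ]), array([ 0.6075, -0.2518,  0.2257]))
t 4.75 d [-0.0345 -0.3004  0.0028] rot [-0.0017  0.0033 -0.1652]
t 4.75 d [-0.0342 -0.3003  0.1128] rot [-0.0017  0.0033 -0.1652]
```

Request:
{"method": "move_arm", "body": {
  "deltas": [-0.005, -0.04, 0, 0, 0, -0.02, 0, -0.01, -0.09, 0, 0, 0, -0.05, 0, -0.017, -0.14, 0, 0, 0, -0.08, 0, -0.022, -0.19, 0, 0, 0, -0.11, 0, -0.028, -0.24, 0, 0, 0, -0.14, 0, -0.033, -0.28, 0, 0, 0, -0.165, 0, -0.034, -0.3, 0.003, 0, 0, -0.165, 0, -0.034, -0.3, 0.003, 0, 0, -0.165, 0, -0.034, -0.3, 0.003, 0, 0, -0.165, 0]
}}

```text
t: 5.88
tool_pos: [0.5314, 0.0567, 0.2528]
orientation: [3.141, 0.047, -0.002]
force: [-0.3, 0.1, -1.9]
opening: 0.0193
gripper_force: 59.9
```

```bash
cat > rel.py <<'E'
exec(open('tip.py').read())
O=np.array([.5723,.0946]);yaw=.030;U=np.array([[np.cos(yaw),-np.sin(yaw)],[np.sin(yaw),np.cos(yaw)]])
print('tip in unit',(U.T@(tip[:2]-O)).round(4),tip[2].round(4))
for y,h in((-.035,.15),):
    t=O+U@[.040-.083,y];go([t[0],t[1],h-.008],yaw)
E
python3 - <<'E'
exec(open('rel.py').read())
w=world('scene',np.load('scene.npz')['d']);im=np.load('scene.npz')['im']
cv2.imwrite('pics/a1.png',cv2.resize(im[150:330,150:330],None,fx=3.2,fy=3.2,interpolation=cv2.INTER_CUBIC)[:,:,::-1])
E
```

```text
t 5.875 F [-0.28019304  0.07405351 -1.8892241 ] grip 59.937461614608765 0.01930934482533488
expected tip [0.6142 0.0592 0.1806]
scene 66 [0.6172 0.0619 0.2059] (array([0.6082, 0.0543, 0.179 ]), array([0.6207, 0.0667, 0.2254]))
top 0  
tip in unit [ 0.0409 -0.0367] 0.1806
t 5.97 d [-0.0012 -0.0021  0.1113] rot [ 0.0003  0.0006 -0.0014]
```

View pics/a1.png

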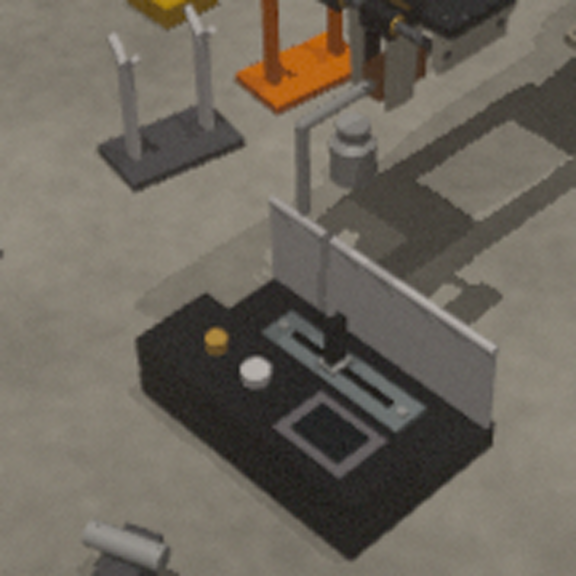

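The rod hangs over the channel, with its tip on the -y side of the stalk (crop ~(305,205); stalk ~(335,335)). I'll lower it now.

Request:
{"method": "move_arm", "body": {
  "deltas": [0, 0, 0.035, 0, 0, 0, 0, 0, 0, 0.07, 0, 0, 0, 0, 0, 0, 0.095, 0, 0, 0, 0, 0, 0, 0.11, 0, 0, 0, 0, 0, 0, 0.11, 0, 0, 0, 0, 0, 0, 0.11, 0, 0, 0, 0]
}}

```text
t: 6.72
tool_pos: [0.5326, 0.0571, 0.145]
orientation: [3.141, 0.046, 0.003]
force: [0.2, 0.7, -1.0]
opening: 0.02
gripper_force: 59.9
```

Run:
```python
exec(open('rel.py').read())
s=robot.read_state();print(s['force'],s['wrist_torque'])
w=world('scene',np.load('scene.npz')['d']);d=np.load('scene.npz')['d']
q=(w[...,:2]-O)@U
for n,a,b in(('all',.055,.085),('top',.078,.095)):
    m=(d>0)&(q[...,0]>.028)&(q[...,0]<.056)&(abs(q[...,1])<.06)&(w[...,2]>a)&(w[...,2]<b);y=np.sort(q[m][:,1]);print(n,len(y),np.histogram(y,bins=np.arange(-.05,.02,.004)))
im=np.load('scene.npz')['im']
cv2.imwrite('pics/a2.png',cv2.resize(im[190:300,190:320],None,fx=5,fy=5,interpolation=cv2.INTER_CUBIC)[:,:,::-1])
```

```text
t 6.725 F [ 0.17932438  0.65864064 -0.95590093] grip 59.93754208087921 0.02004719070637765
expected tip [0.6157 0.0595 0.0731]
scene 51 [0.6181 0.0623 0.0949] (array([0.6128, 0.0573, 0.0746]), array([0.622 , 0.0679, 0.1176]))
top 0  
tip in unit [ 0.0424 -0.0364] 0.0731
t 6.83 d [-0.0024 -0.0012  0.0032] rot [ 0.0001 -0.0025 -0.0003]
[-0.39318279 -0.2924132  -1.38363332] [-0.04603373  0.02302156 -0.02718518]
all 71 (array([ 0,  0,  0,  7,  7,  0,  0,  0,  0,  0,  8, 19, 29,  1,  0,  0,  0]), array([-0.05 , -0.046, -0.042, -0.038, -0.034, -0.03 , -0.026, -0.022,
       -0.018, -0.014, -0.01 , -0.006, -0.002,  0.002,  0.006,  0.01 ,
        0.014,  0.018]))
top 57 (array([ 0,  0,  0, 12,  8,  1,  0,  0,  0,  0, 11,  8, 16,  1,  0,  0,  0]), array([-0.05 , -0.046, -0.042, -0.038, -0.034, -0.03 , -0.026, -0.022,
       -0.018, -0.014, -0.01 , -0.006, -0.002,  0.002,  0.006,  0.01 ,
        0.014,  0.018]))
```

View pics/a2.png

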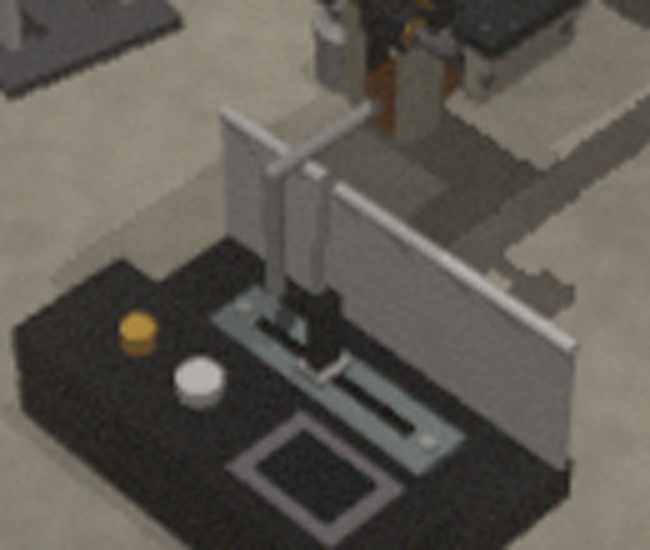

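Request:
{"method": "move_arm", "body": {
  "deltas": [-0.002, -0.007, 0.001, 0, 0, 0, 0, -0.002, -0.013, 0.001, 0, 0, 0, 0, -0.002, -0.016, 0.001, 0, 0, 0, 0, -0.002, -0.0175, 0.001, 0, 0, 0, 0, -0.002, -0.019, 0.001, 0, 0, 0, 0, -0.002, -0.0205, 0.001, 0, 0, 0, 0, -0.002, -0.022, 0.001, 0, 0, 0, 0, -0.002, -0.0235, 0.001, 0, 0, 0, 0, -0.002, -0.025, 0.001, 0, 0, 0, 0, -0.002, -0.0265, 0.001, 0, 0, 0, 0, -0.002, -0.0265, 0.001, 0, 0, 0, 0, -0.002, -0.0265, 0.001, 0, 0, 0, 0]
}}

```text
t: 8.32
tool_pos: [0.529, 0.0838, 0.1426]
orientation: [-3.141, -0.047, 0.0]
force: [-0.5, -1.9, -1.2]
opening: 0.0195
gripper_force: 60.0
```

```bash
cat > f.py <<'E'
from h import *
F=[];Tq=[]
for i in range(4):
    s=robot.read_state();F.append(s['force']);Tq.append(s['wrist_torque'])
    if i<3: robot.read_camera('scene')
o=R.from_rotvec(s['orientation']);f=o.inv().apply(np.mean(F,0))
print('t',round(s['t'],2),'F tool',f.round(2),'each y',[o.inv().apply(a)[1].round(2) for a in F],'Tq',o.inv().apply(np.mean(Tq,0)).round(3),'grip',s['opening'].round(4),s['tool_pos'].round(4))
E
python3 f.py
python3 - <<'E'
exec(open('rel.py').read())
d=np.load('scene.npz')['d'];w=world('scene',d);q=(w[...,:2]-O)@U
m=(d>0)&(q[...,0]>.028)&(q[...,0]<.056)&(abs(q[...,1])<.06)&(w[...,2]>.05)&(w[...,2]<.085);print(np.histogram(q[m][:,1],bins=np.arange(-.03,.03,.003)))
E
```

```text
t 8.475 F [ 0.36091398 -2.55025586 -1.82828289] grip 59.94987487792969 0.01994998101172249
expected tip [0.6119 0.0862 0.0706]
scene 106 [0.6152 0.0938 0.0852] (array([0.603 , 0.0823, 0.0676]), array([0.6235, 0.1034, 0.1151]))
top 0  
tip in unit [ 0.0394 -0.0096] 0.0706
t 8.57 d [0.0006 0.0254 0.0006] rot [-0.      0.     -0.0003]
(array([ 0,  0,  0,  0,  0,  1,  4,  2,  9,  8, 17, 37,  8,  0,  0,  0,  0,
        0,  0]), array([-3.0000000e-02, -2.7000000e-02, -2.4000000e-02, -2.1000000e-02,
       -1.8000000e-02, -1.5000000e-02, -1.2000000e-02, -9.0000000e-03,
       -6.0000000e-03, -3.0000000e-03, -6.9388939e-18,  3.0000000e-03,
        6.0000000e-03,  9.0000000e-03,  1.2000000e-02,  1.5000000e-02,
        1.8000000e-02,  2.1000000e-02,  2.4000000e-02,  2.7000000e-02]))Traceback (most recent call last):
  File "f.py", line 7, in <module>
    print('t',round(s['t'],2),'F tool',f.round(2),'each y',[o.inv().apply(a)[1].round(2) for a in F],'Tq',o.inv().apply(np.mean(Tq,0)).round(3),'grip',s['opening'].round(4),s['tool_pos'].round(4))
                                                                                                                                                       ^^^^^^^^^^^^^^^^^^
AttributeError: 'float' object has no attribute 'round'
```

```bash
sed -i "s/s\['opening'\].round(4)/round(s['opening'],4)/" f.py
```

Request:
{"method": "move_arm", "body": {
  "deltas": [0, -0.002, 0, 0, 0, 0, 0, 0, -0.004, 0, 0, 0, 0, 0, 0, -0.006, 0, 0, 0, 0, 0, 0, -0.008, 0, 0, 0, 0, 0, 0, -0.008, 0, 0, 0, 0, 0, 0, -0.008, 0, 0, 0, 0, 0]
}}

```text
t: 9.32
tool_pos: [0.5287, 0.0919, 0.1426]
orientation: [-3.141, -0.047, 0.0]
force: [-0.0, -1.6, -1.2]
opening: 0.0195
gripper_force: 59.9
```

```bash
python3 f.py
```

```text
t 9.47 F tool [-0.37  1.72  1.68] each y [np.float64(1.62), np.float64(1.81), np.float64(1.75), np.float64(1.72)] Tq [-0.383 -0.055  0.125] grip 0.0191 [0.5287 0.0918 0.1426]
```

Request:
{"method": "move_arm", "body": {
  "deltas": [0, -0.001, 0, 0, 0, 0, 0, 0, -0.002, 0, 0, 0, 0, 0, 0, -0.002, 0, 0, 0, 0, 0, 0, -0.002, 0, 0, 0, 0, 0]
}}

```text
t: 9.98
tool_pos: [0.5287, 0.0937, 0.1426]
orientation: [3.141, 0.047, 0.0]
force: [0.3, -2.5, -1.3]
opening: 0.0195
gripper_force: 60.0
```

Request:
{"method": "move_arm", "body": {
  "deltas": [0, -0.001, 0, 0, 0, 0, 0, 0, -0.002, 0, 0, 0, 0, 0, 0, -0.002, 0, 0, 0, 0, 0, 0, -0.002, 0, 0, 0, 0, 0]
}}

```text
t: 10.48
tool_pos: [0.5286, 0.0958, 0.1426]
orientation: [-3.141, -0.047, 0.0]
force: [0.1, -1.9, -2.2]
opening: 0.0193
gripper_force: 60.0
```

Request:
{"method": "move_arm", "body": {
  "deltas": [0, -0.001, 0, 0, 0, 0, 0, 0, -0.002, 0, 0, 0, 0, 0, 0, -0.002, 0, 0, 0, 0, 0, 0, -0.002, 0, 0, 0, 0, 0]
}}

```text
t: 10.98
tool_pos: [0.5285, 0.0978, 0.1426]
orientation: [-3.141, -0.047, 0.0]
force: [0.5, -2.7, -2.1]
opening: 0.0195
gripper_force: 60.0
```

Request:
{"method": "move_arm", "body": {
  "deltas": [0, -0.001, 0, 0, 0, 0, 0, 0, -0.002, 0, 0, 0, 0, 0, 0, -0.002, 0, 0, 0, 0, 0, 0, -0.002, 0, 0, 0, 0, 0]
}}

```text
t: 11.48
tool_pos: [0.5285, 0.0998, 0.1427]
orientation: [-3.141, -0.047, -0.0]
force: [-1.1, -2.4, -1.4]
opening: 0.0197
gripper_force: 60.0
```

Request:
{"method": "move_arm", "body": {
  "deltas": [0, -0.001, 0, 0, 0, 0, 0, 0, -0.002, 0, 0, 0, 0, 0, 0, -0.002, 0, 0, 0, 0, 0, 0, -0.002, 0, 0, 0, 0, 0]
}}

```text
t: 11.98
tool_pos: [0.5285, 0.1018, 0.1427]
orientation: [-3.141, -0.047, -0.0]
force: [-1.2, -1.5, -1.9]
opening: 0.0198
gripper_force: 60.0
```

Request:
{"method": "move_arm", "body": {
  "deltas": [0, -0.001, 0, 0, 0, 0, 0, 0, -0.002, 0, 0, 0, 0, 0, 0, -0.002, 0, 0, 0, 0, 0, 0, -0.002, 0, 0, 0, 0, 0]
}}

```text
t: 12.48
tool_pos: [0.5284, 0.1038, 0.1426]
orientation: [-3.141, -0.047, 0.0]
force: [-1.1, -2.7, -1.5]
opening: 0.0196
gripper_force: 59.9
```

Request:
{"method": "move_arm", "body": {
  "deltas": [0, -0.001, 0, 0, 0, 0, 0, 0, -0.002, 0, 0, 0, 0, 0, 0, -0.002, 0, 0, 0, 0, 0, 0, -0.002, 0, 0, 0, 0, 0]
}}

```text
t: 12.98
tool_pos: [0.5283, 0.1058, 0.1427]
orientation: [-3.141, -0.047, -0.0]
force: [-0.9, -2.6, -2.2]
opening: 0.0196
gripper_force: 59.9
```

Request:
{"method": "move_arm", "body": {
  "deltas": [0, -0.001, 0, 0, 0, 0, 0, 0, -0.002, 0, 0, 0, 0, 0, 0, -0.002, 0, 0, 0, 0, 0, 0, -0.002, 0, 0, 0, 0, 0]
}}

```text
t: 13.48
tool_pos: [0.5283, 0.1078, 0.1426]
orientation: [-3.141, -0.047, 0.0]
force: [-0.5, -2.6, -1.9]
opening: 0.0197
gripper_force: 59.9
```

Request:
{"method": "move_arm", "body": {
  "deltas": [0, -0.001, 0, 0, 0, 0, 0, 0, -0.002, 0, 0, 0, 0, 0, 0, -0.002, 0, 0, 0, 0, 0, 0, -0.002, 0, 0, 0, 0, 0]
}}

```text
t: 13.98
tool_pos: [0.5282, 0.1098, 0.1426]
orientation: [-3.141, -0.047, -0.0]
force: [-0.6, -2.6, -2.8]
opening: 0.0197
gripper_force: 59.9
```

Request:
{"method": "move_arm", "body": {
  "deltas": [0, -0.001, 0, 0, 0, 0, 0, 0, -0.002, 0, 0, 0, 0, 0, 0, -0.002, 0, 0, 0, 0, 0, 0, -0.002, 0, 0, 0, 0, 0]
}}

```text
t: 14.48
tool_pos: [0.5281, 0.1118, 0.1426]
orientation: [-3.141, -0.047, 0.0]
force: [-0.1, -1.9, -3.1]
opening: 0.0198
gripper_force: 59.9
```

Request:
{"method": "move_arm", "body": {
  "deltas": [0, -0.001, 0, 0, 0, 0, 0, 0, -0.002, 0, 0, 0, 0, 0, 0, -0.002, 0, 0, 0, 0, 0, 0, -0.002, 0, 0, 0, 0, 0]
}}

```text
t: 14.98
tool_pos: [0.5281, 0.1137, 0.1426]
orientation: [-3.141, -0.047, -0.0]
force: [-0.4, -1.8, -3.1]
opening: 0.0198
gripper_force: 59.9
```

Request:
{"method": "move_arm", "body": {
  "deltas": [0, -0.001, 0, 0, 0, 0, 0, 0, -0.002, 0, 0, 0, 0, 0, 0, -0.002, 0, 0, 0, 0, 0, 0, -0.002, 0, 0, 0, 0, 0]
}}

```text
t: 15.48
tool_pos: [0.528, 0.1158, 0.1426]
orientation: [-3.141, -0.047, 0.0]
force: [-0.4, -2.6, -2.4]
opening: 0.0196
gripper_force: 60.0
```

Request:
{"method": "move_arm", "body": {
  "deltas": [0, -0.001, 0, 0, 0, 0, 0, 0, -0.002, 0, 0, 0, 0, 0, 0, -0.002, 0, 0, 0, 0, 0, 0, -0.002, 0, 0, 0, 0, 0]
}}

```text
t: 15.98
tool_pos: [0.528, 0.1178, 0.1426]
orientation: [-3.141, -0.047, -0.0]
force: [-0.3, -2.0, -2.6]
opening: 0.0194
gripper_force: 60.0
```

Request:
{"method": "move_arm", "body": {
  "deltas": [0, -0.001, 0, 0, 0, 0, 0, 0, -0.002, 0, 0, 0, 0, 0, 0, -0.002, 0, 0, 0, 0, 0, 0, -0.002, 0, 0, 0, 0, 0]
}}

```text
t: 16.48
tool_pos: [0.5279, 0.1196, 0.1426]
orientation: [3.141, 0.047, -0.0]
force: [-0.0, -3.9, -2.4]
opening: 0.0199
gripper_force: 60.0
```

Force is rising, so this is probably the stop. I'll use smaller steps.

Request:
{"method": "move_arm", "body": {
  "deltas": [0, -0.0005, 0, 0, 0, 0, 0, 0, -0.0005, 0, 0, 0, 0, 0, 0, -0.0005, 0, 0, 0, 0, 0]
}}

```text
t: 16.85
tool_pos: [0.5279, 0.1201, 0.1426]
orientation: [3.141, 0.047, -0.0]
force: [-1.3, -5.1, -2.1]
opening: 0.02
gripper_force: 60.0
```

```bash
python3 f.py
```

```text
t 17.0 F tool [-0.41  4.62  1.91] each y [np.float64(5.02), np.float64(4.87), np.float64(4.84), np.float64(3.74)] Tq [-1.086 -0.137  0.371] grip 0.0196 [0.5279 0.1201 0.1426]
```

Request:
{"method": "move_arm", "body": {
  "deltas": [0, -0.0005, 0, 0, 0, 0, 0, 0, -0.001, 0, 0, 0, 0, 0, 0, -0.001, 0, 0, 0, 0, 0]
}}

```text
t: 17.38
tool_pos: [0.5279, 0.1209, 0.1426]
orientation: [3.141, 0.046, -0.0]
force: [0.5, -5.9, -1.4]
opening: 0.0196
gripper_force: 60.1
```

```bash
python3 f.py
```

```text
t 17.52 F tool [-0.16  5.99  1.85] each y [np.float64(5.93), np.float64(5.87), np.float64(6.19), np.float64(5.97)] Tq [-1.442 -0.114  0.506] grip 0.0196 [0.5279 0.1209 0.1426]
```

Request:
{"method": "move_arm", "body": {
  "deltas": [0, -0.0007, 0, 0, 0, 0, 0, 0, -0.0014, 0, 0, 0, 0, 0, 0, -0.0018, 0, 0, 0, 0, 0, 0, -0.0018, 0, 0, 0, 0, 0]
}}

```text
t: 18.02
tool_pos: [0.5279, 0.1222, 0.1426]
orientation: [3.14, 0.046, -0.0]
force: [-0.8, -8.2, -1.3]
opening: 0.0195
gripper_force: 60.2
```

```bash
python3 f.py
```

```text
t 18.18 F tool [-0.43  8.09  1.92] each y [np.float64(8.18), np.float64(8.2), np.float64(8.15), np.float64(7.83)] Tq [-1.935 -0.125  0.672] grip 0.0198 [0.5279 0.1222 0.1426]
```

Request:
{"method": "move_arm", "body": {
  "deltas": [0, -0.0004, 0, 0, 0, 0, 0, 0, -0.0007, 0, 0, 0, 0, 0, 0, -0.0007, 0, 0, 0, 0, 0, 0, -0.0007, 0, 0, 0, 0, 0]
}}

```text
t: 18.68
tool_pos: [0.5278, 0.1226, 0.1426]
orientation: [3.14, 0.045, -0.0]
force: [-0.5, -9.9, -1.6]
opening: 0.0197
gripper_force: 60.3
```

```bash
python3 f.py
```

```text
t 18.82 F tool [-0.56  8.83  1.51] each y [np.float64(9.86), np.float64(8.49), np.float64(9.05), np.float64(7.94)] Tq [-2.104 -0.157  0.694] grip 0.0199 [0.5278 0.1227 0.1426]
```

Request:
{"method": "move_arm", "body": {
  "deltas": [0, -0.0001, 0, 0, 0, 0, 0, 0, -0.0001, 0, 0, 0, 0, 0, 0, -0.0001, 0, 0, 0, 0, 0, 0, -0.0001, 0, 0, 0, 0, 0, 0, -0.0001, 0, 0, 0, 0, 0, 0, -0.0001, 0, 0, 0, 0, 0, 0, -0.0001, 0, 0, 0, 0, 0, 0, -0.0001, 0, 0, 0, 0, 0, 0, -0.0001, 0, 0, 0, 0, 0, 0, -0.0001, 0, 0, 0, 0, 0, 0, -0.0001, 0, 0, 0, 0, 0, 0, -0.0001, 0, 0, 0, 0, 0]
}}

```text
t: 20.32
tool_pos: [0.5278, 0.1227, 0.1426]
orientation: [3.139, 0.045, -0.0]
force: [0.4, -8.7, -1.5]
opening: 0.0195
gripper_force: 60.3
```

```bash
python3 f.py
python3 - <<'E'
exec(open('rel.py').read())
d=np.load('scene.npz')['d'];w=world('scene',d);q=(w[...,:2]-O)@U
m=(d>0)&(q[...,0]>.028)&(q[...,0]<.056)&(abs(q[...,1])<.06)&(w[...,2]>.05)&(w[...,2]<.085);print(np.histogram(q[m][:,1],bins=np.arange(.015,.06,.003)))
E
```

```text
t 20.48 F tool [-0.4   9.12  1.74] each y [np.float64(8.75), np.float64(9.92), np.float64(8.65), np.float64(9.16)] Tq [-2.132 -0.114  0.723] grip 0.0195 [0.5278 0.1227 0.1426]
t 20.475 F [-0.30202957 -9.17210152 -1.1076654 ] grip 60.32394468784332 0.0195087351250585
expected tip [0.6108 0.125  0.0706]
scene 99 [0.6139 0.131  0.0867] (array([0.6   , 0.1201, 0.0668]), array([0.6225, 0.1387, 0.1142]))
top 0  
tip in unit [0.0394 0.0292] 0.0706
t 20.57 d [0.0007 0.0644 0.0007] rot [ 0.0018  0.0001 -0.0011]
(array([ 0,  0,  0,  3,  1,  3,  8, 11, 44,  4,  0,  0,  0,  0]), array([0.015, 0.018, 0.021, 0.024, 0.027, 0.03 , 0.033, 0.036, 0.039,
       0.042, 0.045, 0.048, 0.051, 0.054, 0.057]))
```

The lever was held at about 9 N for over a second. I'll back off, lift and carry the rod back.

Request:
{"method": "move_arm", "body": {
  "deltas": [0, 0.002, 0, 0, 0, 0, 0, 0, 0.006, 0, 0, 0, 0, 0, 0, 0.012, 0, 0, 0, 0, 0, 0, 0.02, 0, 0, 0, 0, 0, 0, 0.022, -0.015, 0, 0, 0, 0, 0, 0.022, -0.05, 0, 0, 0, 0, 0, 0.022, -0.09, 0, 0, 0, 0, 0, 0.022, -0.114, 0, 0, 0, 0, 0, 0.022, -0.114, 0, 0, 0, 0, 0, 0.022, -0.114, 0, 0, 0, 0]
}}

```text
t: 21.82
tool_pos: [0.5281, 0.1019, 0.2559]
orientation: [-3.141, -0.047, 0.001]
force: [0.5, 0.1, -2.1]
opening: 0.0196
gripper_force: 59.9
```

Run:
```python
exec(open('rel.py').read())
go([.525,-.2445,.2546],-.135)
d=np.load('scene.npz')['d'];w=world('scene',d);q=(w[...,:2]-O)@U
m=(d>0)&(q[...,0]>.028)&(q[...,0]<.056)&(abs(q[...,1])<.06)&(w[...,2]>.05)&(w[...,2]<.09);print(np.histogram(q[m][:,1],bins=np.arange(.015,.06,.003))[0])
# rod direction from steel points, scene
T=s['tool_pos'];p=w[(d>0)&(np.linalg.norm(w-np.r_[T[:2]+[.06,0],T[2]+.008],axis=-1)<.03)&(abs(w[...,2]-T[2]-.008)<.012)]
l=cv2.fitLine(p.astype(np.float32),cv2.DIST_HUBER,0,.002,.001).ravel();print(len(p),l[:3]*np.sign(l[0]))
```

```text
t 21.825 F [ 0.48317232  0.14004037 -2.09490694] grip 59.93754744529724 0.019567901044628477
expected tip [0.611  0.1043 0.1838]
scene 61 [0.613  0.1069 0.2071] (array([0.6088, 0.1033, 0.1804]), array([0.6178, 0.1108, 0.2281]))
top 0  
tip in unit [0.039  0.0086] 0.1838
t 21.93 d [0.0018 0.0435 0.1129] rot [ 0.0001  0.0027 -0.0002]
t 21.93 d [-0.0129  0.346   0.0004] rot [0.0003 0.0027 0.1648]
[ 0  0  0  0  5 14 16 44 21  0  0  0  0  0]
105 [ 0.9962592   0.02718965 -0.08202636]
```

Request:
{"method": "move_arm", "body": {
  "deltas": [-0.002, 0.04, 0, 0, 0, 0.02, 0, -0.004, 0.09, 0, 0, 0, 0.05, 0, -0.006, 0.14, 0, 0, 0, 0.08, 0, -0.008, 0.19, 0, 0, 0, 0.11, 0, -0.01, 0.24, 0, 0, 0, 0.14, 0, -0.012, 0.29, 0, 0, 0, 0.165, 0, -0.013, 0.33, 0, 0, 0, 0.165, 0, -0.013, 0.346, 0, 0, 0, 0.165, 0, -0.013, 0.346, 0, 0, 0, 0.165, 0, -0.013, 0.346, 0, 0, 0, 0.165, 0, -0.013, 0.346, 0, 0, 0, 0.165, 0]
}}

```text
t: 23.3
tool_pos: [0.526, -0.2431, 0.2567]
orientation: [-3.134, 0.209, -0.0]
force: [-0.6, -0.3, -1.8]
opening: 0.0198
gripper_force: 59.9
```

Run:
```python
exec(open('tip.py').read())
go([.525,-.2445,.1166],-.135)
```

```text
t 23.3 F [-0.60338697 -0.30240514 -1.7945218 ] grip 59.937692284584045 0.01976560166611049
expected tip [ 0.6083 -0.2541  0.1847]
scene 55 [ 0.6108 -0.2515  0.2071] (array([ 0.6026, -0.2587,  0.1836]), array([ 0.6148, -0.2458,  0.2295]))
top 20 [ 0.6053 -0.2531  0.2133] (array([ 0.6027, -0.2596,  0.1852]), array([ 0.6098, -0.2512,  0.2291]))
t 23.4 d [-0.0009  0.0012  0.1402] rot [-0.0001 -0.0003  0.0012]
```

Request:
{"method": "move_arm", "body": {
  "deltas": [-0.001, 0.001, 0.04, 0, 0, 0.001, 0, -0.001, 0.001, 0.08, 0, 0, 0.001, 0, -0.001, 0.001, 0.11, 0, 0, 0.001, 0, -0.001, 0.001, 0.125, 0, 0, 0.001, 0, -0.001, 0.001, 0.133, 0, 0, 0.001, 0, -0.001, 0.001, 0.137, 0, 0, 0.001, 0, -0.001, 0.001, 0.137, 0, 0, 0.001, 0, -0.001, 0.001, 0.137, 0, 0, 0.001, 0]
}}

```text
t: 24.4
tool_pos: [0.5252, -0.2456, 0.1207]
orientation: [3.134, -0.214, 0.002]
force: [-0.5, 0.1, -1.8]
opening: 0.0196
gripper_force: 59.9
```

```bash
python3 f.py
python3 - <<'E'
from h import *
go([.525,-.2445,.1166],-.135)
E
```

```text
t 24.55 F tool [-0.19  0.27  1.91] each y [np.float64(0.01), np.float64(0.87), np.float64(0.38), np.float64(-0.19)] Tq [ 0.024 -0.026  0.002] grip 0.0194 [ 0.5249 -0.2455  0.1202]
t 24.55 d [-0.0001 -0.001   0.0036] rot [ 0.0003 -0.0008 -0.0013]
```

Request:
{"method": "move_arm", "body": {
  "deltas": [0, -0.001, 0.001, 0, 0, -0.001, 0, 0, -0.001, 0.0025, 0, 0, -0.001, 0, 0, -0.001, 0.0036, 0, 0, -0.001, 0, 0, -0.001, 0.0036, 0, 0, -0.001, 0, 0, -0.001, 0.0036, 0, 0, -0.001, 0]
}}

```text
t: 25.18
tool_pos: [0.5249, -0.2445, 0.1166]
orientation: [3.134, -0.212, 0.001]
force: [-1.8, -0.7, 5.2]
opening: 0.0197
gripper_force: 59.9
```

```bash
python3 f.py
python3 - <<'E'
from h import *
go([.525,-.2445,.1166],-.135)
E
```

```text
t 25.32 F tool [-1.94  0.51 -5.45] each y [np.float64(0.96), np.float64(0.79), np.float64(-0.13), np.float64(0.43)] Tq [-0.05  -0.426  0.132] grip 0.0194 [ 0.525  -0.2445  0.1166]
t 25.32 d [ 0. -0. -0.] rot [ 0.0005 -0.0007 -0.0003]
```

Request:
{"method": "move_arm", "body": {
  "deltas": [0, 0, 0, 0, 0, 0, 0, 0, 0, 0, 0, 0, 0, 0, 0, 0, 0, 0, 0, 0, 0, 0, 0, 0, 0, 0, 0, 0],
  "squeeze": 4
}}

```text
t: 25.82
tool_pos: [0.525, -0.2446, 0.1164]
orientation: [3.134, -0.212, 0.001]
force: [-2.0, -1.9, 5.3]
opening: 0.0205
gripper_force: 4.0
```

Request:
{"method": "move_arm", "body": {
  "deltas": [0, 0, 0, 0, 0, 0, 0.24, 0, 0, 0, 0, 0, 0, 0.35, 0, 0, 0, 0, 0, 0, 0.5, 0, 0, 0, 0, 0, 0, 0.6, 0, 0, 0, 0, 0, 0, 0.6, 0, 0, -0.02, 0, 0, 0, 0.6, 0, 0, -0.06, 0, 0, 0, 0.6, 0, 0, -0.1, 0, 0, 0, 0.6, 0, 0, -0.14, 0, 0, 0, 0.6, 0, 0, -0.14, 0, 0, 0, 0.6]
}}

```text
t: 27.08
tool_pos: [0.5269, -0.2455, 0.2626]
orientation: [3.13, -0.212, 0.013]
force: [-0.2, 0.0, -0.1]
opening: 0.056
gripper_force: 0.0
```

Run:
```python
from h import *
go([.35,-.42,.26],-.135)
print(robot.read_state()['force'])
```

```text
t 27.07 d [-0.1518  0.1968  0.002 ] rot [ 0.0036 -0.0088 -0.0002]
[-0.21040771  0.00748981 -0.0579164 ]
```

Request:
{"method": "move_arm", "body": {
  "deltas": [-0.04, 0.05, 0, 0, 0, 0, 0.6, -0.08, 0.1, 0, 0, 0, 0, 0.6, -0.12, 0.15, 0, 0, 0, 0, 0.6, -0.15, 0.196, 0, 0, 0, 0, 0.6, -0.15, 0.196, 0, 0, 0, 0, 0.6, -0.15, 0.196, 0, 0, 0, 0, 0.6]
}}

```text
t: 27.82
tool_pos: [0.3498, -0.4179, 0.256]
orientation: [-3.134, 0.214, -0.0]
force: [0.1, 0.3, 0.2]
opening: 0.0557
gripper_force: 0.0
```

Run:
```python
from h import *
snap('scene','s9');snap('top','t9')
from m import *
im=C['scene'];cv2.imwrite('pics/e.png',cv2.resize(im[130:320,150:320],None,fx=3,fy=3,interpolation=cv2.INTER_CUBIC)[:,:,::-1])
for c in P:
    p,col=box(c,.40,.66,-.34,-.15,.10,.16);col=col.astype(int);w=col[:,0]-col[:,2]>35
    q=p[w&(p[:,2]>.130)];
    if len(q)>5: a=cv2.minAreaRect(q[:,:2].astype(np.float32));print(c,'wood',np.round(a[0],4),np.round(a[1],4),a[2],'z',np.percentile(q[:,2],[10,90]).round(4))
    s=p[~w&(p[:,2]>.122)&(p[:,2]<.1345)];l=cv2.fitLine(s[:,:2].astype(np.float32),cv2.DIST_HUBER,0,.002,.001).ravel();print('steel dir',np.arctan(l[1]/l[0]).round(4),'x range',s[:,0].min(),s[:,0].max())
```

```text
scene wood [ 0.5155 -0.2403] [0.0262 0.0488] 79.20159912109375 z [0.1319 0.1405]
steel dir -0.1568 x range 0.4500739993454821 0.6147117076991594
top wood [ 0.5129 -0.2443] [0.0206 0.05  ] 81.47685241699219 z [0.1344 0.1424]
steel dir -0.1449 x range 0.4501307071729036 0.6100090062811095
```

View pics/e.png

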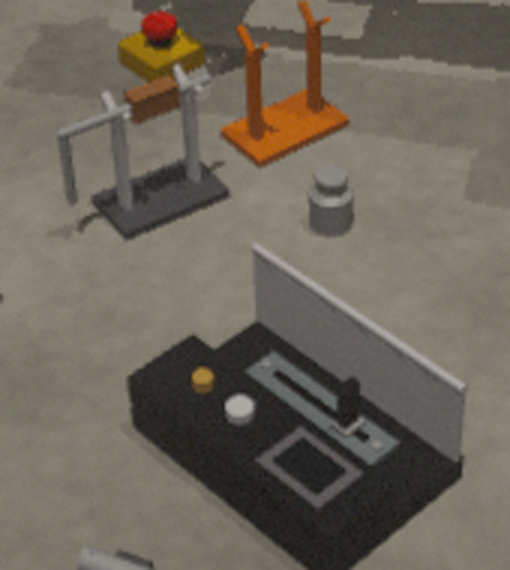

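The rod lies in its dark rest as before, within a millimetre. The lever is at the left end (crop ~(348,405)), and the weight and orange rest have not moved. I'll hand the job in.

```bash
python3 -c "
from plant import robot
print(robot.close_job())"
```

```text
the job is handed in; nothing more can be done
None
```

The lever was pushed left onto its stop and held there at about 9 N for more than one second (highest reading about 10 N), then the rod was laid back in its rest and released, and the job was handed in at about 28 s; the verdict was not shown.

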